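Set the iris damper of a bench extraction intake

ROBOT

A 6-joint arm with a two-finger parallel gripper is mounted at the origin on the work surface. World frame = base frame: x ahead of the robot, y to its left, z up, the work surface at z = 0. Lengths are in m, angles in rad, forces in N, time in s.
With the tool pointing down it reaches from about 0.375 to 0.9 m from the base axis. Payload 3.1 kg.
Tool frame: the origin (TCP) lies midway between the tips of the shut fingers; the grasp point (between the pads) lies 19 mm behind it; x points along the fingers, z is the direction in which the jaws open and shut, and the axes are right-handed (so a half turn about x gives the same grasp; the last joint's range is limited). The gripper opens to 87 mm and grips with 3 to 60 N. Pads are 19 mm wide; open, the fingers measure 117 mm over their backs; the gripper's body (75 mm by 190 mm) begins 51 mm behind the grasp point.
Start: joints at [1.135, 0.527, 1.433, -0, 1.181, -0.178], TCP at [0.159, 0.604, 0.223] pointing down, gripper open.
Joint ranges: [-3.08, 3.08], [-0.75, 2.2], [0.22, 2.44], [-1.43, 4.57], [0, 2.65], [-2.85, 2.85]. Speed limits (rad/s): [2.79, 2.79, 3.14, 3.14, 3.14, 3.14].

INTERFACE

Orientations are given as a unit quaternion [x, y, z, w].
In Python, from rig import robot, optics, workorder gives the robot as it stands.
- The arm moves only by the tool arm_command, never from a script. Its argument "plan" is a list of rows, each a list of 7 numbers: the shift along the tool's x, y, z in cm, then the turn, a rotation vector about the tool's x, y, z in rad, then the finger opening in cm, from 0 to 8.7. In form: [[x, y, z, ax, ay, az, gripper], ...]. A call has 1 to 12 rows; each row shifts and turns the pose as measured when the row begins, along the tool's axes as they then stand; what a row does not reach is not made up. A row lasts 1/8 s, in which the tool goes at most 62.5 mm and 10.7 degrees, less where a joint would pass 70% of its speed; a pose out of reach is approached as far as the arm can. A call with a gripper value outside its range is refused whole. The fingers move at their own pace and stop on an object; "grip_force" is the grip in N (left out, the last holds). Time passes only in rows, so rows that do not move let the fingers close. It gives the time, the measured TCP pose, the force and the opening at its end, in the units of the state.
- robot.get_obs(): the state, without advancing time (a new reading comes with each control period).
- optics.camera(name): name is "scene" or "top" or "wrist"; returns (picture, depth): 420x560x3 uint8, blue, green, red; 420x560 float32, m along the optical axis (not along the pixel's ray), 0 where there is no reading.
- optics.camera_info(name): a dict with "mtx" (3x3 intrinsics, pixels), "position" and "rotation" of the camera in the world; the wrist camera has in their place "tool_from_camera" (4x4, takes a point from camera to tool coordinates, whose origin is the TCP and whose axes are the tool frame's). Camera axes: x right, y down, z forward; pixel columns grow to the right and rows downward; lengths in m; the calibration is good to about 2 mm. A picture is of the moment at which its call begins: read the wrist's pose just before it. camera_info takes no time and is no camera call.
- workorder.hand_in(): hands the job in, once; it reports no verdict.
The state is a dict: "time": time; "q": joint angles; "joint_velocities": joint speeds; "joint_torque": joint torques, N m; "position": TCP position; "tool_rot": TCP orientation; "ft_force": force on the tool from outside, world axes, zero at the start; "moment": the same for the moment, N m; "grip_width": finger opening in m.
Only numpy, scipy, OpenCV 4.12 (cv2) and the standard library are available. Lean on these libraries where they do the work, as an engineer would, in place of code of your own. Each camera call takes 0.05 s, during which the arm holds its last target. There are 200 camera calls.

TASK

Reset the iris damper of the extraction intake on this deburring bench. With the fingertips, push its lever round to the fully open stop, so that the leaves come free of grit; then push it back the other way until its white line stands over the middle of the orange marker on the scale, and come away. Only push the lever, gently, without pinching or forcing it, and leave the bar, the deburring tool and the tub where they are.

Things in the scene. Friction and masses are not known exactly. Their poses are not given: they have to be found in the camera images.
- damper: Galvanised iris damper for a 100 mm duct, fixed upright on the bench: 150 mm square foot plate, 100 mm spigot, and a drum 165 mm across from 45 to 95 mm above the bench. Origin on its vertical axis at bench height, z up. Its lever side is its own -x side: the lever swings from 135 degrees (open) to 225 degrees (closed) round from its +x axis, counter-clockwise seen from above.
- damper_mouth (a point): Centre of the damper's open mouth, on its axis 127 mm above the bench: the mouth is a collar 105 mm across on top of the drum, in which the iris leaves show. It is the tallest part of the damper.
- open_stop (a point): Top of the rubber-padded stop (20 x 10 mm, 106 to 126 mm from the damper's axis, top 84 mm above the bench) at the open end of the white scale plate; a like one at the closed end. It hardly gives. The plate is an arc 128 mm in outer radius, top 67 mm above the bench, with black marks every 5 degrees, the 10s longer; its dots shrink from open to closed.
- damper_ring (a joint): Angle of the dark steel ring around the drum that carries the lever: 0 = fully open, against the stop; it grows counter-clockwise seen from above as the iris closes, to 1.571 rad at the closed stop. Friction holds it where it is left; it takes about 3 N at the knob to move it.
- lever_knob (a point): Upright black knob at the end of the lever, 16 mm across, reaching from 82 to 118 mm above the bench; this point is on the knob's axis 100 mm above the bench, 145 mm from the damper's axis. The lever arm under it is 10 mm wide, 77 to 82 mm above the bench, with a clear space below it. The x axis points outward along the lever.
- lever_pointer (a point): Point on the white centre line of the lever arm, over the scale, 118 mm from the damper's axis and 82 mm above the bench. The line is the pointer of the scale. The x axis points outward along the lever.
- set_mark (a point): Middle of the bright orange marker clipped over the edge of the white scale plate (13 mm wide along the scale, 111 to 136 mm from the damper's axis, top 70 mm above the bench; the lever passes over it): this point is 118 mm from the damper's axis, 70 mm above the bench; its x axis points outward from the damper's axis. The marker stays fixed; the lever is right when its centre line stands over the marker's middle.
- bar: Loose machined steel bar with drilled holes, 180 x 30 x 25 mm high, about 1 kg, lying on the bench; origin at the centre of its underside, x along it. To be left alone.
- deburr_tool: Loose deburring tool with a blue handle, about 160 mm long and 20 mm high, lying on the bench; origin under it near the middle, x towards its blade. To be left alone.
- tub: Loose white plastic tub with a green band, 72 mm across and 60 mm high, standing on the bench; origin at the centre of its underside. To be left alone.

How it is judged:
By the outcome, as a careful person would: the job done as asked, in the order asked, and still so for the second after the job is handed in, with the robot touching nothing.
It also fails if it takes over 64 s, if anything falls off the work surface, if the arm or the gripper's body presses on something with over 40 N, if the wrist force passes 120 N, or if a joint passes its speed limit or range.

## Working session

There is one attempt and no reset: what is moved stays moved. The work goes in short steps, Python scripts to look and compute and a tool call to move; the robot and the scene stay as the last step left them, time stands still between calls to the robot, and variables do not carry over. Pictures are saved under pics/ and viewed, about 8 in all and at most 12, crops included, and the job is handed in when it is done.

Besides the shell and the picture viewer there is one more tool, called after "Call:" by a JSON object that holds its "op" and its "data", one argument or row to a line. arm_command: Moves the arm, as the interface text tells. Its arguments: {"type":"object","properties":{"plan":{"type":"array"},"grip_force":{"type":"number"}},"required":["plan"]}

```bash
ls; mkdir -p pics; cat > h.py <<'E'
import numpy as np, cv2
from rig import robot, optics, workorder
from scipy.spatial.transform import Rotation as R
def cam(name):
    o=robot.get_obs(); i=optics.camera_info(name); p,d=optics.camera(name)
    K=np.array(i["mtx"])
    if name=="wrist":
        T=np.eye(4);T[:3,:3]=R.from_quat(o["tool_rot"]).as_matrix();T[:3,3]=o["position"]
        T=T@np.array(i["tool_from_camera"])
    else:
        T=np.eye(4);r=np.array(i["rotation"]);T[:3,:3]=r if r.shape==(3,3) else R.from_quat(r).as_matrix();T[:3,3]=i["position"]
    return p,d,K,T
def ray(uv,z,K,T):
    uv=np.atleast_2d(uv).astype(float)
    d=np.c_[uv,np.ones(len(uv))]@np.linalg.inv(K).T@T[:3,:3].T
    return T[:3,3]+d*((z-T[2,3])/d[:,2])[:,None]
def proj(P,K,T):
    c=(np.atleast_2d(P)-T[:3,3])@T[:3,:3]; q=c@K.T; return q[:,:2]/q[:,2:]
E
python3 - <<'E'
from h import *
o=robot.get_obs();print(o)
for n in("top","scene"):
    p,d,K,T=cam(n); cv2.imwrite(f"pics/{n}0.png",p); print(n,K,T)
    np.savez(f"{n}0.npz",p=p,d=d,K=K,T=T)
E
```

```text
pics
{'time': 0.0, 'q': array([ 1.13451701e+00,  5.28471553e-01,  1.43392037e+00,  2.79379425e-06,
        1.18139070e+00, -1.78515487e-01]), 'joint_velocities': array([-0.00044221, -0.00026349, -0.00052272, -0.00130032,  0.00026378,
       -0.00047022]), 'joint_torque': array([ 3.81159100e-05, -4.40038168e+01, -1.76594245e+01,  6.32615970e-02,
        5.82305412e-02, -1.61046210e-04]), 'position': array([0.15898569, 0.60367319, 0.22156258]), 'tool_rot': array([-0.4319452 ,  0.56080361,  0.43123449,  0.5594278 ]), 'ft_force': array([ 0.31042002, -0.95060342,  0.39671095]), 'moment': array([ 0.00709713, -0.02314525, -0.01372929]), 'grip_width': 0.08686965429275827}
top [[438.51419967   0.         280.76152037]
 [  0.         438.51419967 202.29184342]
 [  0.           0.           1.        ]] [[ 0.02109548 -0.9910225   0.13202038  0.53415027]
 [-0.99977582 -0.0206714   0.00458204  0.02455174]
 [-0.00181186 -0.13208745 -0.99123641  0.97739022]
 [ 0.          0.          0.          1.        ]]
scene [[465.8671806    0.         278.43334665]
 [  0.         465.8671806  212.68113522]
 [  0.           0.           1.        ]] [[ 0.30755185  0.64188127 -0.70242459  1.47767263]
 [ 0.95135543 -0.22162248  0.21402413 -0.20325093]
 [-0.018295   -0.73407896 -0.67881763  0.88032187]
 [ 0.          0.          0.          1.        ]]
```

View pics/top0.png

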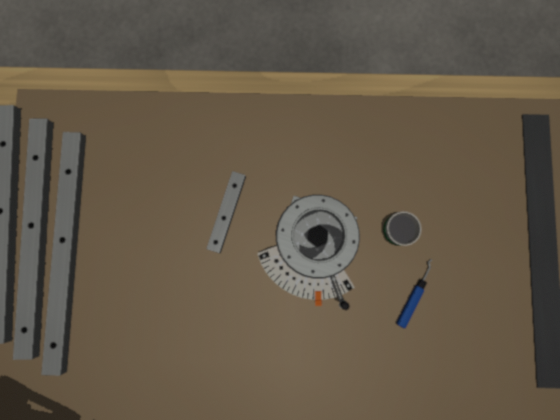

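View pics/scene0.png

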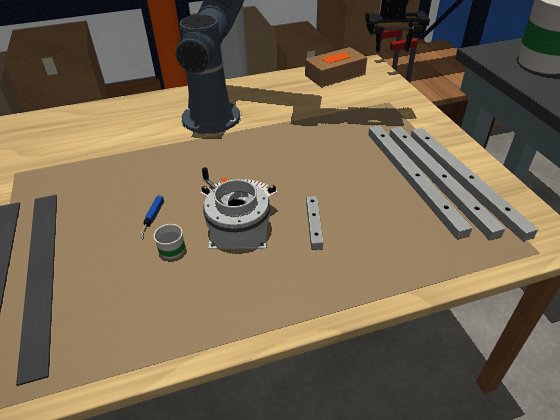

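The top view shows the damper mouth at (318,236), the orange marker at (318,298) and the knob at (345,305). The stops are at (264,256) and (348,285), so the lever now stands near the closed end on the right. The open end is the left stop. Next I measure these points.

```bash
python3 - <<'E'
from h import *
z=np.load("top0.npz");p,d,K,T=[z[k] for k in"pdKT"]
hsv=cv2.cvtColor(p,cv2.COLOR_BGR2HSV)
v,u=np.mgrid[:420,:560]
# heights from depth
pc=np.stack([(u-K[0,2])/K[0,0]*d,(v-K[1,2])/K[1,1]*d,d],-1)@T[:3,:3].T+T[:3,3]
roi=(u>230)&(u<375)&(v>180)&(v<320)
m=roi&(pc[...,2]>0.119)&(pc[...,2]<0.135)
n,l,s,c=cv2.connectedComponentsWithStats(m.astype(np.uint8))
for i in range(1,n):
    if s[i,4]>8: print("hi",s[i],c[i])
b=1+np.argmax(s[1:,4]);ct,_=cv2.findContours((l==b).astype(np.uint8),0,cv2.CHAIN_APPROX_NONE)
e=cv2.fitEllipse(ct[0]);print(e); C=ray(e[0],.127,K,T)[0];print("C",C)
m=roi&(hsv[...,0]<12)&(hsv[...,1]>160)&(p[...,2]>120)
o=np.array([u[m].mean(),v[m].mean()]);O=ray(o,.07,K,T)[0];print("orange",o,m.sum(),O)
m=(hypot:=np.hypot(u-345,v-305)<10)&(hsv[...,2]<45); kn=np.array([u[m].mean(),v[m].mean()]);k=ray(kn,.11,K,T)[0];print("knob",kn,m.sum(),k)
for nme,P in(("o",O),("k",k),("sL",ray((264,256),.084,K,T)[0]),("sR",ray((348,285),.084,K,T)[0])):
    w=P-C;print(nme,P.round(4),np.hypot(*w[:2]),np.degrees(np.arctan2(w[1],w[0]))%360)
cv2.imwrite("pics/topc.png",cv2.resize(p[180:330,230:380],None,fx=4,fy=4,interpolation=cv2.INTER_CUBIC))
E
```

```text
hi [291 208  56  55 409] [319.43031785 234.80929095]
((318.65338134765625, 234.9132537841797), (54.311668395996094, 55.06007385253906), 124.07835388183594)
C [ 0.58521374 -0.0462386   0.127     ]
orange [317.91304348 298.95652174] 23 [ 0.45888297 -0.05073943  0.07      ]
knob [343.72222222 304.42592593] 54 [ 0.4528899  -0.09744388  0.11      ]
o [ 0.4589 -0.0507  0.07  ] 0.12641092139901464 182.04043519695102
k [ 0.4529 -0.0974  0.11  ] 0.1418858030558641 201.15491286525568
sL [0.5429 0.0603 0.084 ] 0.11460823562089831 111.68069961742435
sR [ 0.4887 -0.1096  0.084 ] 0.11541272191856433 213.29201885321731
```

View pics/topc.png

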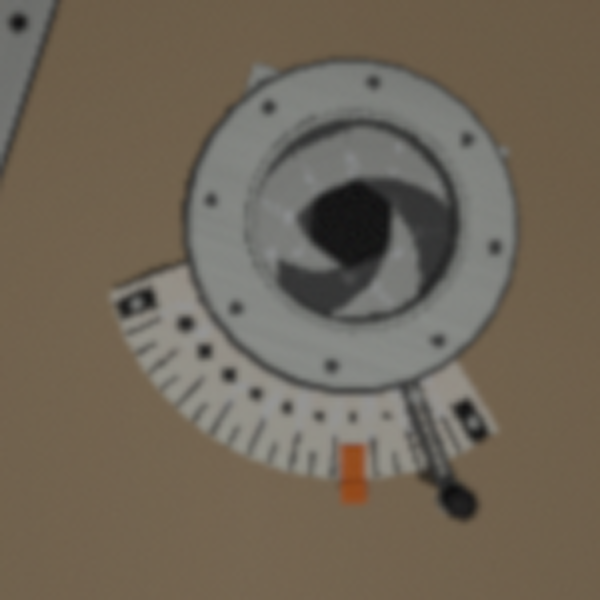

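```bash
cat >> h.py <<'E'
C=np.array([.5852,-.0462])
def at(ang,r,z): a=np.radians(ang);return np.array([C[0]+r*np.cos(a),C[1]+r*np.sin(a),z])
def rel(P,zang=None):
    o=robot.get_obs();M=R.from_quat(o["tool_rot"])
    print("t",o["time"],"pos",o["position"].round(4),"F",o["ft_force"].round(1),"grip",round(o["grip_width"],4))
    print("shift cm",(M.inv().apply(np.array(P)-o["position"])*100).round(2))
    m=M.as_matrix();print("tool z ang",np.degrees(np.arctan2(m[1,2],m[0,2])).round(1),"x",m[:,0].round(3))
    if zang is not None:
        a=np.radians(zang);zt=np.array([np.cos(a),np.sin(a),0]);xt=np.array([0,0,-1.])
        G=R.from_matrix(np.c_[xt,np.cross(zt,xt),zt]);print("rotvec",(M.inv()*G).as_rotvec().round(3))
E
python3 - <<'E'
from h import *
rel((.45,.3,.22),111);rel(at(190,.145,.22),-69)
E
```

```text
t 0.1 pos [0.159  0.6037 0.2217] F [-0.1  0.3  0.1] grip 0.0869
shift cm [  0.2  -35.88 -21.95]
tool z ang 75.2 x [-0.001 -0.002 -1.   ]
rotvec [-0.624 -0.002 -0.001]
t 0.1 pos [0.159  0.6037 0.2217] F [-0.1  0.3  0.1] grip 0.0869
shift cm [  0.26 -44.61 -58.06]
tool z ang 75.2 x [-0.001 -0.002 -1.   ]
rotvec [ 2.517e+00 -1.000e-03  2.000e-03]
```

Call:
{"op": "arm_command", "data": {
  "plan": [
    [0,-4.5,-2.75,0,0,0,5],
    [0,-4.5,-2.75,0,0,0,5],
    [0,-4.5,-2.75,0,0,0,5],
    [0,-4.5,-2.75,0,0,0,5],
    [0,-4.5,-2.75,0,0,0,5],
    [0,-4.5,-2.75,0,0,0,5],
    [0,-4.5,-2.75,0,0,0,5],
    [0,-4.5,-2.75,0,0,0,5],
    [0,0,0,-0.16,0,0,5],
    [0,0,0,-0.16,0,0,5],
    [0,0,0,-0.16,0,0,5],
    [0,0,0,-0.14,0,0,5]
  ]
}}

```text
time: 1.6
position: [0.4597, 0.2885, 0.217]
tool_rot: [-0.585, 0.399, 0.587, 0.393]
ft_force: [-0.6, -0.4, -0.8]
grip_width: 0.05
```

```bash
python3 - <<'E'
from h import *
rel(at(190,.145,.26),111)
E
```

```text
t 1.6 pos [0.4597 0.2885 0.217 ] F [-0.6 -0.4 -0.8] grip 0.05
shift cm [ -4.13  15.05 -32.76]
tool z ang 111.9 x [-0.006 -0.005 -1.   ]
rotvec [ 0.016 -0.002 -0.007]
```

Call:
{"op": "arm_command", "data": {
  "plan": [
    [-1,2.5,-5.4,0,0,0,5],
    [-1,2.5,-5.4,0,0,0,5],
    [-1,2.5,-5.4,0,0,0,5],
    [-1,2.5,-5.4,0,0,0,5],
    [0,2.5,-5.4,0,0,0,5],
    [0,2.5,-5.4,0,0,0,5],
    [0,0,0,0,0,0,5]
  ]
}}

```text
time: 2.48
position: [0.443, -0.0782, 0.2585]
tool_rot: [0.587, -0.397, -0.587, -0.392]
ft_force: [0.1, 0.7, -0.2]
grip_width: 0.0503
```

```bash
python3 - <<'E'
from h import *
rel(at(201.5,.145,.25),111)
p,d,K,T=cam("wrist");cv2.imwrite("pics/w0.png",p);np.savez("w0.npz",p=p,d=d,K=K,T=T);print(T.round(3))
E
```

```text
t 2.475 pos [ 0.443  -0.0782  0.2585] F [ 0.1  0.7 -0.2] grip 0.0503
shift cm [ 0.86  0.12 -2.22]
tool z ang 112.1 x [-0.004 -0.006 -1.   ]
rotvec [ 0.02  -0.004 -0.006]
[[-0.377  0.895  0.239  0.378]
 [ 0.926  0.365  0.093 -0.104]
 [-0.004  0.256 -0.967  0.421]
 [ 0.     0.     0.     1.   ]]
```

View pics/w0.png

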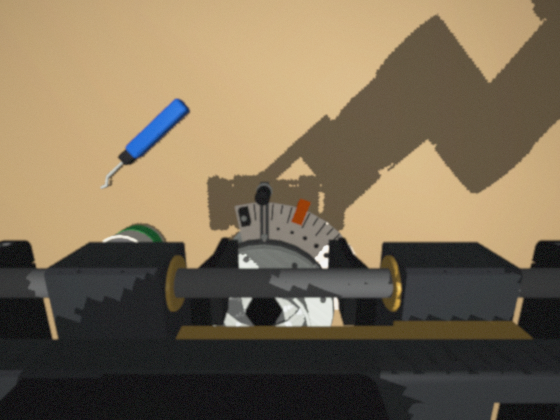

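The wrist view shows the knob at (263,195), the lever arm at (264,225), the orange marker at (301,212) and the closed stop at (244,215). I measure from this closer view.

```bash
cat >> h.py <<'E'
def ang(P):
    w=np.asarray(P)[:2]-C;return np.degrees(np.arctan2(w[1],w[0]))%360,np.hypot(*w)
def orange(p,K,T):
    h=cv2.cvtColor(p,cv2.COLOR_BGR2HSV);m=((h[...,0]<12)&(h[...,1]>170)&(h[...,2]>110)).astype(np.uint8)
    n,l,s,c=cv2.connectedComponentsWithStats(m);i=1+np.argmax(s[1:,4]);return s[i],c[i],np.argwhere(l==i)[:,::-1]
E
python3 - <<'E'
from h import *
z=np.load("w0.npz");p,d,K,T=[z[k] for k in"pdKT"]
s,c,px=orange(p,K,T);P=ray(px,.07,K,T);print(s,c,ray(c,.07,K,T)[0].round(4),ang(ray(c,.07,K,T)[0]))
r=np.array([ang(q) for q in P]);print("marker ang range",r[:,0].min(),r[:,0].max(),"r",r[:,1].min(),r[:,1].max())
for uv,zz in(((263,193),.118),((263,200),.09),((264,225),.082)):
    q=ray(uv,zz,K,T)[0];print(q.round(4),ang(q))
print("pred knob base/top",proj([at(201.5,.145,.082),at(201.5,.145,.118),at(201.5,.118,.082)],K,T))
cv2.imwrite("pics/w0c.png",cv2.resize(p[170:260,215:345],None,fx=6,fy=6,interpolation=cv2.INTER_CUBIC))
E
```

```text
[292 199  18  25 197] [300.53299492 210.94416244] [ 0.4606 -0.0499  0.07  ] (np.float64(181.7104103161806), np.float64(0.12467502727458016))
marker ang range 178.6713159396242 184.54604954650898 r 0.10986186919981165 0.13866446915794203
[ 0.4464 -0.0989  0.118 ] (np.float64(200.77813237905286), np.float64(0.14849352596921225))
[ 0.4599 -0.0956  0.09  ] (np.float64(201.51427362551811), np.float64(0.13465387646965973))
[ 0.4887 -0.0838  0.082 ] (np.float64(201.26729720183687), np.float64(0.10353125394262788))
pred knob base/top [[263.45726499 189.19049575]
 [261.13245658 196.41224287]
 [263.57107385 212.74781606]]
```

View pics/w0c.png

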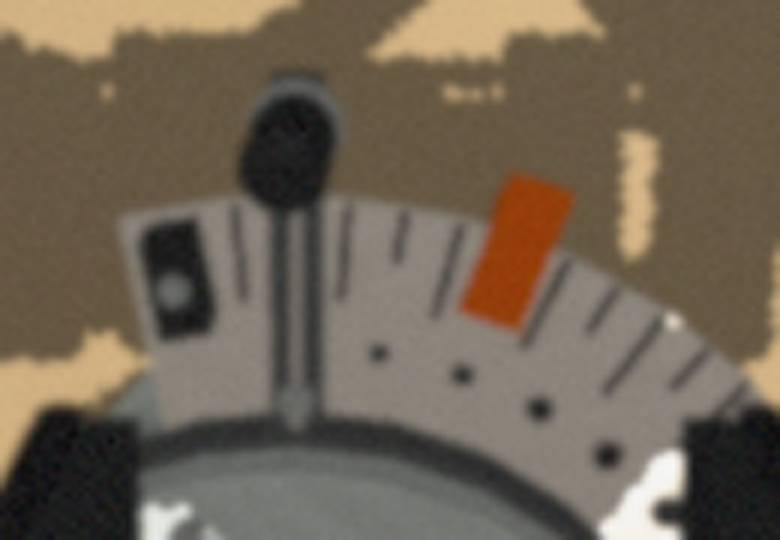

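```bash
python3 - <<'E'
from h import *
rel(at(201.4,.146,.14),111.4)
E
```

```text
t 2.525 pos [ 0.4425 -0.0761  0.2583] F [ 0.6  0.5 -0.3] grip 0.0501
shift cm [11.84  0.18 -2.39]
tool z ang 112.3 x [-0.005 -0.005 -1.   ]
rotvec [ 0.015 -0.002 -0.007]
```

Call:
{"op": "arm_command", "data": {
  "plan": [
    [0,0.1,-1.2,0.015,-0.002,-0.007,5],
    [0,0.1,-1.2,0,0,0,5],
    [4,0,0,0,0,0,5],
    [4,0,0,0,0,0,5],
    [3.8,0,0,0,0,0,5],
    [0,0,0,0,0,0,5]
  ]
}}

```text
time: 3.28
position: [0.4537, -0.0969, 0.1381]
tool_rot: [0.588, -0.395, -0.584, -0.396]
ft_force: [-0.0, -0.3, 1.3]
grip_width: 0.0501
```

```bash
python3 - <<'E'
from h import *
rel(at(201.4,.146,.093),111.4)
rel(at(201.4,.146,.093),111.4)
E
```

```text
t 3.275 pos [ 0.4537 -0.0969  0.1381] F [-0.  -0.3  1.3] grip 0.0501
shift cm [ 4.51  0.53 -0.06]
tool z ang 112.0 x [ 0.005 -0.001 -1.   ]
rotvec [ 0.01  -0.003  0.004]
t 3.275 pos [ 0.4537 -0.0969  0.1381] F [-0.  -0.3  1.3] grip 0.0501
shift cm [ 4.51  0.53 -0.06]
tool z ang 112.0 x [ 0.005 -0.001 -1.   ]
rotvec [ 0.01  -0.003  0.004]
```

Call:
{"op": "arm_command", "data": {
  "plan": [
    [2.2,0.25,0,0.01,-0.003,0.004,5],
    [2.2,0.25,0,0,0,0,5],
    [0,0,0,0,0,0,5]
  ]
}}

```text
time: 3.65
position: [0.4535, -0.0992, 0.0967]
tool_rot: [0.588, -0.397, -0.582, -0.398]
ft_force: [0.4, 0.2, 1.2]
grip_width: 0.0504
```

Call:
{"op": "arm_command", "data": {
  "plan": [
    [0,-0.02,0.76,0.052,0,0,5],
    [0,-0.02,0.76,0.052,0,0,5],
    [0,-0.02,0.76,0.052,0,0,5],
    [0,-0.02,0.76,0.052,0,0,5],
    [0,-0.02,0.76,0.052,0,0,5],
    [0,-0.02,0.76,0.052,0,0,5]
  ]
}}

```text
time: 4.4
position: [0.4532, -0.0584, 0.1071]
tool_rot: [0.526, -0.482, -0.504, -0.487]
ft_force: [-1.3, -2.6, -1.3]
grip_width: 0.0503
```

```bash
python3 - <<'E'
from h import *
rel(at(170,.145,.093),80)
o=robot.get_obs();print(ang(o["position"]))
E
```

```text
t 4.4 pos [ 0.4532 -0.0584  0.1071] F [-1.3 -2.6 -1.3] grip 0.0503
shift cm [1.32 0.88 3.82]
tool z ang 93.5 x [ 0.028 -0.017 -0.999]
rotvec [ 0.237 -0.015  0.029]
(np.float64(185.25870780714538), np.float64(0.1325814102216364))
```

Call:
{"op": "arm_command", "data": {
  "plan": [
    [0.7,0.45,0,0,-0.015,0.03,5],
    [0.7,0.45,0,0,0,0,5],
    [0.1,0.1,0.76,0.052,0,0,5],
    [0.1,0.1,0.76,0.052,0,0,5],
    [0.1,0.1,0.76,0.052,0,0,5],
    [0.1,0.1,0.76,0.052,0,0,5],
    [0.1,0.1,0.76,0.052,0,0,5]
  ]
}}

```text
time: 5.28
position: [0.4472, -0.0263, 0.091]
tool_rot: [-0.453, 0.547, 0.442, 0.547]
ft_force: [-0.5, -3.6, 2.3]
grip_width: 0.0499
```

```bash
python3 - <<'E'
from h import *
o=robot.get_obs();a=ang(o["position"]);print(a)
rel(at(a[0],.145,.093),a[0]-90)
E
```

```text
(np.float64(171.79489692601035), np.float64(0.1394399949859662))
t 5.275 pos [ 0.4472 -0.0263  0.091 ] F [-0.5 -3.6  2.3] grip 0.0499
shift cm [-0.2   0.55 -0.03]
tool z ang 78.6 x [ 0.009 -0.013 -1.   ]
rotvec [-0.056 -0.011  0.011]
```

Call:
{"op": "arm_command", "data": {
  "plan": [
    [0,0.3,0.76,0,-0.01,0.01,5],
    [0.05,0.2,0.76,0.052,0,0,5],
    [0.05,0.1,0.76,0.052,0,0,5],
    [0.05,0.1,0.76,0.052,0,0,5],
    [0.05,0.1,0.76,0.052,0,0,5],
    [0.05,0.1,0.76,0.052,0,0,5],
    [0.05,0.1,0.76,0.052,0,0,5],
    [0.05,0.1,0.76,0.052,0,0,5]
  ]
}}

```text
time: 6.28
position: [0.4614, 0.031, 0.0883]
tool_rot: [-0.345, 0.617, 0.339, 0.621]
ft_force: [0.3, -3.9, 1.9]
grip_width: 0.05
```

```bash
python3 - <<'E'
from h import *
o=robot.get_obs();a=ang(o["position"]);print(a)
rel(at(a[0],.145,.093),a[0]-90)
E
```

```text
(np.float64(148.05761361238982), np.float64(0.14590822067897324))
t 6.275 pos [0.4614 0.031  0.0883] F [ 0.3 -3.9  1.9] grip 0.05
shift cm [-0.46 -0.1   0.  ]
tool z ang 57.8 x [ 0.008 -0.005 -1.   ]
rotvec [-0.004  0.     0.01 ]
```

Call:
{"op": "arm_command", "data": {
  "plan": [
    [-0.5,0,0.76,0.052,0,0.01,5],
    [0.05,0.05,0.76,0.052,0,0,5],
    [0.05,0.05,0.76,0.052,0,0,5],
    [0,0.05,0.76,0.052,0,0,5],
    [0.05,0.05,0.76,0.052,0,0,5],
    [0,0.05,0.76,0.052,0,0,5],
    [0.05,0.05,0.76,0.052,0,0,5],
    [0,0.05,0.76,0.052,0,0,5]
  ]
}}

```text
time: 7.28
position: [0.49, 0.0774, 0.0884]
tool_rot: [-0.203, 0.685, 0.21, 0.667]
ft_force: [-2.9, -1.7, 0.3]
grip_width: 0.0502
```

```bash
python3 - <<'E'
from h import *
o=robot.get_obs();a=ang(o["position"]);print(a)
rel(at(a[0],.145,.093),a[0]-90)
E
```

```text
(np.float64(127.6119716959083), np.float64(0.15601734648492385))
t 7.275 pos [0.49   0.0774 0.0884] F [-2.9 -1.7  0.3] grip 0.0502
shift cm [-0.48 -1.09  0.06]
tool z ang 33.9 x [-0.027  0.002 -1.   ]
rotvec [-0.064 -0.021 -0.017]
```

Call:
{"op": "arm_command", "data": {
  "plan": [
    [-0.5,-0.6,0.4,-0.02,-0.021,-0.017,5],
    [0,-0.5,0.6,0,0,0,5],
    [0,-0.02,0.7,0.05,0,0,5],
    [0,-0.02,0.7,0.05,0,0,5],
    [0,-0.02,0.5,0.035,0,0,5]
  ]
}}

```text
time: 7.9
position: [0.5065, 0.0849, 0.0896]
tool_rot: [-0.166, 0.697, 0.173, 0.676]
ft_force: [-1.1, -2.1, 1.0]
grip_width: 0.0502
```

```bash
python3 - <<'E'
from h import *
o=robot.get_obs();a=ang(o["position"]);print(a)
rel(at(a[0],.145,.093),a[0]-90)
p,d,K,T=cam("wrist");cv2.imwrite("pics/w1.png",p)
cv2.imwrite("pics/w1c.png",cv2.resize(p[150:290,180:400],None,fx=3.5,fy=3.5,interpolation=cv2.INTER_CUBIC))
E
```

```text
(np.float64(120.97577960194992), np.float64(0.1528866443474484))
t 7.9 pos [0.5065 0.0849 0.0896] F [-1.1 -2.1  1. ] grip 0.0502
shift cm [-0.36 -0.78  0.04]
tool z ang 27.7 x [-0.032  0.003 -0.999]
rotvec [-0.057 -0.026 -0.019]
```

View pics/w1.png

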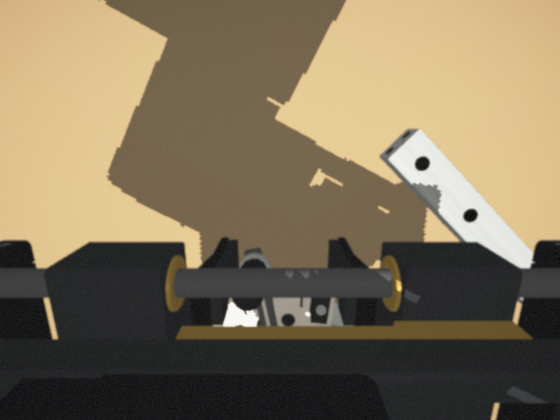

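The picture shows the left finger pushing the knob at (250,285), with the open stop still to the right at about (320,310). I keep pushing slowly and watch the force.

Call:
{"op": "arm_command", "data": {
  "plan": [
    [-0.3,-0.4,0.4,0,-0.026,-0.019,5],
    [0,-0.3,0.5,0,0,0,5],
    [0,0,0.5,0.03,0,0,5],
    [0,0,0.5,0.03,0,0,5]
  ]
}}

```text
time: 8.45
position: [0.5229, 0.0881, 0.0912]
tool_rot: [-0.147, 0.694, 0.149, 0.689]
ft_force: [-3.5, 0.2, -0.6]
grip_width: 0.0503
```

Call:
{"op": "arm_command", "data": {
  "plan": [
    [0,0,0.4,0.025,0,0,5],
    [0,0,0.4,0.025,0,0,5]
  ]
}}

```text
time: 8.7
position: [0.531, 0.0918, 0.0912]
tool_rot: [-0.129, 0.698, 0.13, 0.692]
ft_force: [-2.9, 1.3, 0.6]
grip_width: 0.0504
```

```bash
python3 - <<'E'
from h import *
o=robot.get_obs();a=ang(o["position"]);print(a)
rel(at(a[0],.145,.093),a[0]-90)
E
```

```text
(np.float64(111.45544463567208), np.float64(0.14828552726116712))
t 8.7 pos [0.531  0.0918 0.0912] F [-2.9  1.3  0.6] grip 0.0504
shift cm [-0.18 -0.33  0.  ]
tool z ang 21.1 x [-0.008  0.001 -1.   ]
rotvec [-0.006 -0.007 -0.004]
```

Call:
{"op": "arm_command", "data": {
  "plan": [
    [0,-0.2,0.35,0.02,0,0,5],
    [0,0,0.3,0.02,0,0,5]
  ]
}}

```text
time: 8.95
position: [0.536, 0.0916, 0.0908]
tool_rot: [-0.115, 0.702, 0.116, 0.693]
ft_force: [-8.7, -7.3, 5.1]
grip_width: 0.0501
```

Call:
{"op": "arm_command", "data": {
  "plan": [
    [0,0,0.3,0.02,0,0,5]
  ]
}}

```text
time: 9.07
position: [0.5361, 0.0911, 0.0906]
tool_rot: [-0.109, 0.706, 0.108, 0.691]
ft_force: [-8.4, -5.8, 5.1]
grip_width: 0.0499
```

Call:
{"op": "arm_command", "data": {
  "plan": [
    [0,0,0.3,0.0,0,0,5]
  ]
}}

```text
time: 9.2
position: [0.536, 0.091, 0.0904]
tool_rot: [-0.11, 0.709, 0.108, 0.689]
ft_force: [-8.8, -2.9, 5.2]
grip_width: 0.05
```

Call:
{"op": "arm_command", "data": {
  "plan": [
    [0,0,-1.0,0,0,0,5],
    [0,0,-0.7,0,0,0,5],
    [-4,0,0,0,0,0,5],
    [-4,0,0,0,0,0,5],
    [-4,0,0,0,0,0,5],
    [-3,0,0,0,0,0,5],
    [0,0,0,0,0,0,5]
  ]
}}

```text
time: 10.07
position: [0.5319, 0.085, 0.2477]
tool_rot: [-0.11, 0.7, 0.105, 0.698]
ft_force: [1.0, 0.1, 0.1]
grip_width: 0.05
```

```bash
python3 - <<'E'
from h import *
o=robot.get_obs();a=ang(o["position"]);print(a)
rel(at(a[0],.145,.093),a[0]-90)
p,d,K,T=cam("wrist");print(proj([at(116.7,.118,.082),at(116.7,.145,.118)],K,T))
cv2.imwrite("pics/w2.png",cv2.resize(p[120:320,130:430],None,fx=2.6,fy=2.6,interpolation=cv2.INTER_CUBIC))
np.savez("w2.npz",p=p,d=d,K=K,T=T)
E
```

```text
(np.float64(112.11417307249157), np.float64(0.14159328471983024))
t 10.075 pos [0.5319 0.085  0.2477] F [1.  0.1 0.1] grip 0.05
shift cm [15.47  0.44  0.03]
tool z ang 17.5 x [-0.001 -0.007 -1.   ]
rotvec [-0.08  -0.004  0.007]
[[275.99804676 212.99773991]
 [270.39533719 197.02213398]]
```

View pics/w2.png

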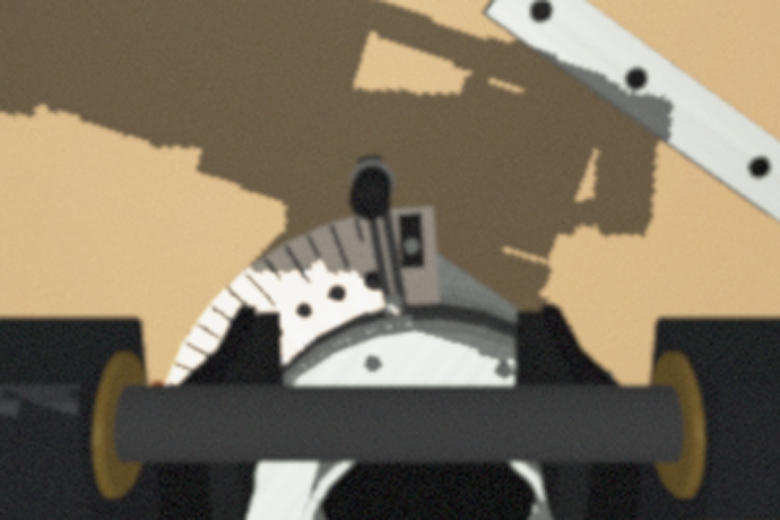

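```bash
python3 - <<'E'
from h import *
z=np.load("w2.npz");p,d,K,T=[z[k] for k in"pdKT"]
# rectify by homography onto z=.082 plane, polar: cols=angle 105..130 (0.05deg), rows=r 95..150mm (0.25mm)
A,Rr=np.meshgrid(np.arange(132,100,-.05),np.arange(.095,.150,.00025))
P=np.stack([C[0]+Rr*np.cos(np.radians(A)),C[1]+Rr*np.sin(np.radians(A)),np.full_like(A,.082)],-1).reshape(-1,3)
uv=proj(P,K,T).astype(np.float32).reshape(A.shape+(2,))
im=cv2.remap(p,uv[...,0],uv[...,1],cv2.INTER_CUBIC)
cv2.imwrite("pics/pol.png",im)
g=im.mean(2)
for r in(.104,.108,.112,.116,.120,.124):
    i=int((r-.095)/.00025);print(r,[int(x) for x in g[i-4:i+4].mean(0)[240:480:6]])
print([round(132-.05*k,1) for k in range(240,480,6)])
E
```

```text
0.104 [35, 34, 31, 34, 40, 47, 52, 56, 58, 66, 77, 92, 106, 113, 111, 101, 89, 76, 67, 63, 63, 72, 86, 104, 117, 125, 131, 132, 133, 133, 134, 134, 135, 135, 135, 135, 135, 134, 135, 136]
0.108 [121, 120, 117, 112, 103, 91, 78, 66, 61, 64, 76, 94, 109, 115, 112, 101, 86, 73, 63, 60, 60, 63, 65, 63, 57, 49, 41, 39, 37, 35, 36, 38, 40, 41, 41, 41, 40, 40, 48, 60]
0.112 [138, 137, 134, 131, 118, 101, 81, 68, 60, 63, 75, 92, 107, 115, 112, 99, 83, 67, 60, 58, 60, 66, 74, 75, 70, 58, 48, 46, 52, 59, 65, 69, 68, 64, 57, 52, 46, 42, 48, 63]
0.116 [139, 138, 137, 133, 122, 105, 85, 68, 61, 66, 78, 96, 109, 115, 110, 97, 79, 67, 60, 60, 68, 80, 86, 83, 75, 67, 66, 75, 88, 100, 105, 108, 108, 108, 104, 97, 84, 72, 69, 77]
0.12 [125, 130, 134, 132, 124, 105, 86, 69, 62, 63, 77, 95, 112, 117, 110, 94, 76, 63, 59, 65, 79, 97, 107, 105, 90, 71, 50, 39, 36, 40, 44, 47, 46, 45, 43, 38, 36, 41, 60, 81]
0.124 [103, 121, 133, 137, 129, 114, 92, 75, 63, 65, 75, 92, 108, 114, 106, 89, 71, 60, 59, 67, 88, 108, 119, 114, 100, 74, 50, 37, 29, 28, 27, 27, 28, 30, 30, 30, 33, 45, 69, 93]
[120.0, 119.7, 119.4, 119.1, 118.8, 118.5, 118.2, 117.9, 117.6, 117.3, 117.0, 116.7, 116.4, 116.1, 115.8, 115.5, 115.2, 114.9, 114.6, 114.3, 114.0, 113.7, 113.4, 113.1, 112.8, 112.5, 112.2, 111.9, 111.6, 111.3, 111.0, 110.7, 110.4, 110.1, 109.8, 109.5, 109.2, 108.9, 108.6, 108.3]
```

View pics/pol.png

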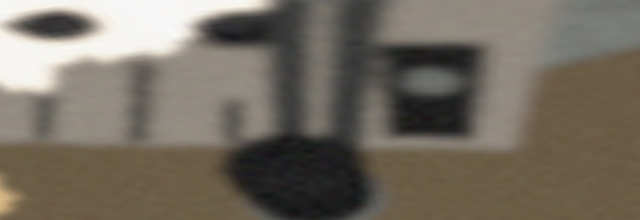

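```bash
cat >> h.py <<'E'
def polar(p,K,T,z,a0,a1,r0=.095,r1=.15):
    A,Rr=np.meshgrid(np.arange(a0,a1,-.05),np.arange(r0,r1,.00025))
    P=np.stack([C[0]+Rr*np.cos(np.radians(A)),C[1]+Rr*np.sin(np.radians(A)),np.full_like(A,z)],-1).reshape(-1,3)
    uv=proj(P,K,T).astype(np.float32).reshape(A.shape+(2,))
    return cv2.remap(p,uv[...,0],uv[...,1],cv2.INTER_CUBIC),A[0]
E
python3 - <<'E'
from h import *
from scipy.signal import find_peaks
for f,a0,a1 in(("w2",165,105),("w0",220,165)):
    z=np.load(f+".npz");p,d,K,T=[z[k] for k in"pdKT"]
    im,A=polar(p,K,T,.067,a0,a1);g=cv2.GaussianBlur(im.mean(2),(1,1),0)
    for r in(.121,.124,.126):
        s=g[int((r-.095)/.00025)-4:][:8].mean(0);i,_=find_peaks(-s,prominence=12);print(f,r,"ticks",A[i].round(1))
    im,A=polar(p,K,T,.084,a0,a1);s=im.mean(2)[int((.1225-.095)/.00025)-4:][:8].mean(0);i,_=find_peaks(-s,prominence=12,width=20);print("stop-ish",A[i].round(1))
    im,A=polar(p,K,T,.082,a0,a1);s=im.mean(2)[int((.118-.095)/.00025)-4:][:8].mean(0);i,_=find_peaks(s,prominence=20,width=20);print("line",A[i].round(1))
E
```

```text
w2 0.121 ticks [161.7 156.6 151.4 146.5 141.3 136.3 131.3 126.2 121.1 118.  115.1 110.7]
w2 0.124 ticks [161.7 156.8 151.5 146.5 141.4 136.3 131.4 126.3 121.2 118.  115.2 109.3]
w2 0.126 ticks [161.8 156.6 151.3 146.6 141.4 136.4 131.4 126.2 118.2 109.2]
stop-ish [157.8 134.1 129.6 124.8 120.2 117.4 114.6 111.6]
line [159.7 156.5 152.2 145.7 140.9 137.9 130.1 120.  116.  113.3 110.3 106.9]
w0 0.121 ticks [215.  207.3 203.2 200.3 197.2 192.  186.9 180.6 176.7 171.6 166.5]
w0 0.124 ticks [213.7 207.2 203.  200.4 197.1 192.  186.9 183.3 176.7 171.6 166.6]
w0 0.126 ticks [203.5 196.9 192.  186.8 181.  176.6 171.5]
stop-ish [213.7 206.4 202.6 199.9 197.  192.3 187.6 184.4 173.6 168.8]
line [216.1 208.  204.8 201.3 198.1 190.  186.2 171.1]
```

The ticks read 121.1°, 126.2° and so on, which puts zero at 116.1°. The lever line stands at 116.0–116.1°, touching the stop, and the arm stalled there at about 10 N. The fully open stop is reached. The marker is at 181.7°.

```bash
python3 - <<'E'
from h import *
rel(at(116.1,.145,.093),26)
E
```

```text
t 10.125 pos [0.5307 0.085  0.2463] F [-0.7 -0.5  0.1] grip 0.0502
shift cm [15.33  0.27 -0.81]
tool z ang 17.5 x [-0.005 -0.007 -1.   ]
rotvec [-0.148 -0.007  0.005]
```

Call:
{"op": "arm_command", "data": {
  "plan": [
    [0,0.27,-0.8,0,0,0,5],
    [0,0,0,-0.145,-0.007,0.005,5],
    [5,0,0,0,0,0,5],
    [5,0,0,0,0,0,5],
    [0,0,0,0,0,0,5]
  ]
}}

```text
time: 10.75
position: [0.5166, 0.0852, 0.1387]
tool_rot: [-0.159, 0.692, 0.161, 0.686]
ft_force: [-0.4, 0.9, 0.2]
grip_width: 0.0501
```

```bash
python3 - <<'E'
from h import *
rel(at(116.1,.145,.094),26)
E
```

```text
t 10.75 pos [0.5166 0.0852 0.1387] F [-0.4  0.9  0.2] grip 0.0501
shift cm [ 4.47 -0.34  0.42]
tool z ang 26.1 x [-0.009  0.001 -1.   ]
rotvec [ 0.002 -0.008 -0.004]
```

Call:
{"op": "arm_command", "data": {
  "plan": [
    [2.3,-0.15,0,0,-0.008,-0.004,5],
    [2.2,-0.15,0,0,0,0,5],
    [0,0,-0.76,-0.052,0,0,5],
    [0,0,-0.76,-0.052,0,0,5],
    [0,0,-0.76,-0.052,0,0,5],
    [0,0,-0.76,-0.052,0,0,5],
    [0,0,-0.76,-0.052,0,0,5]
  ]
}}

```text
time: 11.62
position: [0.4929, 0.0629, 0.1]
tool_rot: [-0.252, 0.655, 0.248, 0.668]
ft_force: [1.4, 2.2, -1.7]
grip_width: 0.0502
```

```bash
cat > s.py <<'E'
from h import *
o=robot.get_obs();a=ang(o["position"]);print(a)
rel(at(a[0],.145,.093),a[0]-90)
E
python3 s.py
```

```text
(np.float64(130.2316915737554), np.float64(0.14296085768056402))
t 11.625 pos [0.4929 0.0629 0.1   ] F [ 1.4  2.2 -1.7] grip 0.0502
shift cm [ 0.7   0.21 -0.01]
tool z ang 41.4 x [ 0.018  0.002 -1.   ]
rotvec [0.021 0.015 0.011]
```

Call:
{"op": "arm_command", "data": {
  "plan": [
    [0.6,0.2,-0.76,-0.03,0.015,0.011,5],
    [0.1,0,-0.76,-0.052,0,0,5],
    [0.1,0,-0.76,-0.052,0,0,5],
    [0.1,0,-0.76,-0.052,0,0,5],
    [0.1,0,-0.76,-0.052,0,0,5],
    [0.1,0,-0.76,-0.052,0,0,5],
    [0.1,0,-0.76,-0.052,0,0,5],
    [0.1,0,-0.76,-0.052,0,0,5]
  ]
}}

```text
time: 12.62
position: [0.4601, 0.0192, 0.093]
tool_rot: [-0.38, 0.592, 0.376, 0.603]
ft_force: [1.1, 3.6, 2.0]
grip_width: 0.0497
```

```bash
python3 s.py
```

```text
(np.float64(152.39850165604796), np.float64(0.14121005003117237))
t 12.625 pos [0.4601 0.0192 0.093 ] F [1.1 3.6 2. ] grip 0.0497
shift cm [-0.01  0.38  0.01]
tool z ang 64.6 x [ 0.015  0.004 -1.   ]
rotvec [0.039 0.01  0.012]
```

Call:
{"op": "arm_command", "data": {
  "plan": [
    [0,0.3,-0.76,-0.015,0.01,0.012,5],
    [0.07,0.1,-0.76,-0.052,0,0,5],
    [0.07,0.1,-0.76,-0.052,0,0,5],
    [0.07,0.05,-0.76,-0.052,0,0,5],
    [0.07,0.05,-0.76,-0.052,0,0,5],
    [0.07,0.05,-0.76,-0.052,0,0,5],
    [0.07,0.05,-0.76,-0.052,0,0,5],
    [0,0,0,0,0,0,5]
  ]
}}

```text
time: 13.62
position: [0.4413, -0.0308, 0.0921]
tool_rot: [-0.473, 0.526, 0.469, 0.528]
ft_force: [0.3, -1.3, 0.5]
grip_width: 0.0501
```

```bash
python3 s.py
```

```text
(np.float64(173.90606945967227), np.float64(0.14467983162970027))
t 13.625 pos [ 0.4413 -0.0308  0.0921] F [ 0.3 -1.3  0.5] grip 0.0501
shift cm [-0.09  0.03 -0.  ]
tool z ang 83.6 x [ 0.006 -0.002 -1.   ]
rotvec [-0.005 -0.001  0.006]
```

Call:
{"op": "arm_command", "data": {
  "plan": [
    [0,0,-0.76,-0.052,0,0,5],
    [0,0,-0.76,-0.052,0,0,5],
    [0,0,-0.76,-0.052,0,0,5],
    [0,0,-0.4,-0.02,0,0,5],
    [0,0,0,0,0,0,5]
  ]
}}

```text
time: 14.25
position: [0.4397, -0.0565, 0.0922]
tool_rot: [0.517, -0.483, -0.515, -0.485]
ft_force: [-0.0, -0.9, -0.2]
grip_width: 0.0502
```

```bash
python3 s.py
```

```text
(np.float64(184.03457797856595), np.float64(0.14584145827502681))
t 14.25 pos [ 0.4397 -0.0565  0.0922] F [-0.  -0.9 -0.2] grip 0.0502
shift cm [-0.08 -0.08  0.  ]
tool z ang 93.7 x [ 0.003  0.    -1.   ]
rotvec [-0.007 -0.     0.003]
```

Lever is at about 177–178°. I back off, rise and measure.

Call:
{"op": "arm_command", "data": {
  "plan": [
    [0,0,0.6,0,0,0,5],
    [0,0,0.6,0,0,0,5],
    [-4,0,0,0,0,0,5],
    [-4,0,0,0,0,0,5],
    [-4,0,0,0,0,0,5],
    [-4,0,0,0,0,0,5],
    [0,0,0,0,0,0,5],
    [0,0,0,0,0,0,5]
  ]
}}

```text
time: 15.25
position: [0.4349, -0.0402, 0.2552]
tool_rot: [-0.514, 0.484, 0.518, 0.482]
ft_force: [-0.0, 0.7, 0.6]
grip_width: 0.0499
```

```bash
cat > m.py <<'E'
from h import *
import sys
rel(at(float(sys.argv[2]),.145,.14),float(sys.argv[2])-90)
p,d,K,T=cam("wrist");n=sys.argv[1];np.savez(n+".npz",p=p,d=d,K=K,T=T)
s,c,px=orange(p,K,T);r=np.array([ang(q) for q in ray(px,.07,K,T)]);print("orange",s,"ang range",r[:,0].min(),r[:,0].max(),"r",r[:,1].min(),r[:,1].max())
im,A=polar(p,K,T,.082,195,165)
for rr in(.104,.110,.118,.124):
    print("line",rr,im.mean(2)[int((rr-.095)/.00025)-4:][:8].mean(0)[::8].astype(int).tolist())
print(A[::8].round(1).tolist())
im2,_=polar(p,K,T,.07,195,165)
h=cv2.cvtColor(im2,cv2.COLOR_BGR2HSV);m=(h[...,0]<12)&(h[...,1]>150)&(h[...,2]>60)
for rr in(.114,.118,.122,.126,.130,.134):
    x=A[m[int((rr-.095)/.00025)]]
    if len(x):print("or",rr,x.min().round(2),x.max().round(2),((x.min()+x.max())/2).round(2))
cv2.imwrite(f"pics/{n}.png",np.vstack([im,im2]))
E
python3 m.py w3 177.5
```

```text
t 15.25 pos [ 0.4349 -0.0402  0.2552] F [-0.   0.7  0.6] grip 0.0499
shift cm [11.51 -0.61 -0.02]
tool z ang 93.8 x [-0.006  0.001 -1.   ]
rotvec [ 0.109  0.001 -0.006]
orange [268 198   9  25 152] ang range 179.68218148135958 184.27929447348126 r 0.11013568980587062 0.13882314635223006
line 0.104 [127, 127, 127, 128, 127, 126, 125, 122, 118, 113, 112, 114, 119, 123, 125, 126, 127, 127, 127, 126, 126, 127, 128, 128, 127, 126, 126, 127, 126, 123, 119, 113, 107, 101, 100, 104, 103, 95, 84, 66, 55, 58, 74, 91, 103, 103, 91, 73, 59, 56, 67, 87, 100, 107, 105, 98, 92, 91, 96, 104, 111, 120, 126, 128, 127, 128, 128, 127, 128, 128, 127, 127, 127, 126, 125]
line 0.11 [118, 124, 127, 129, 128, 128, 126, 126, 128, 127, 126, 127, 127, 127, 126, 126, 127, 125, 126, 122, 114, 108, 109, 116, 122, 126, 127, 126, 126, 127, 126, 127, 127, 127, 127, 126, 123, 111, 91, 73, 57, 56, 69, 89, 104, 103, 88, 67, 56, 60, 80, 101, 116, 124, 126, 127, 127, 126, 127, 127, 125, 126, 126, 124, 127, 126, 122, 114, 109, 113, 119, 125, 127, 127, 127]
line 0.118 [110, 121, 126, 127, 126, 126, 126, 127, 126, 123, 123, 
[... 646 characters left out ...]
]
[195.0, 194.6, 194.2, 193.8, 193.4, 193.0, 192.6, 192.2, 191.8, 191.4, 191.0, 190.6, 190.2, 189.8, 189.4, 189.0, 188.6, 188.2, 187.8, 187.4, 187.0, 186.6, 186.2, 185.8, 185.4, 185.0, 184.6, 184.2, 183.8, 183.4, 183.0, 182.6, 182.2, 181.8, 181.4, 181.0, 180.6, 180.2, 179.8, 179.4, 179.0, 178.6, 178.2, 177.8, 177.4, 177.0, 176.6, 176.2, 175.8, 175.4, 175.0, 174.6, 174.2, 173.8, 173.4, 173.0, 172.6, 172.2, 171.8, 171.4, 171.0, 170.6, 170.2, 169.8, 169.4, 169.0, 168.6, 168.2, 167.8, 167.4, 167.0, 166.6, 166.2, 165.8, 165.4]
or 0.114 179.5 184.45 181.97
or 0.118 179.45 184.3 181.87
or 0.122 179.25 184.3 181.77
or 0.126 179.25 184.15 181.7
or 0.13 180.05 183.55 181.8
or 0.134 180.2 183.85 182.02
```

View pics/w3.png

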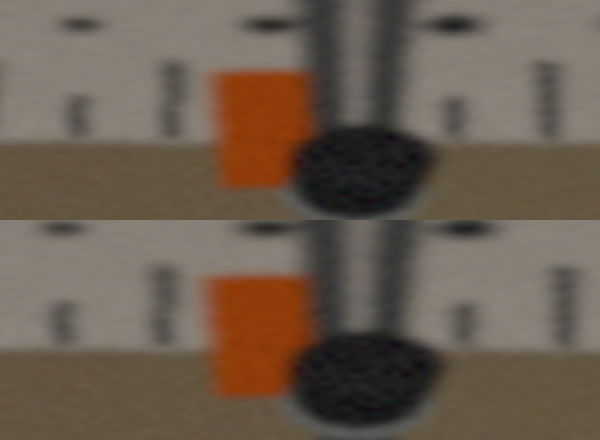

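```bash
python3 - <<'E'
from h import *
for n in("w0","w3"):
    z=np.load(n+".npz");p,d,K,T=[z[k] for k in"pdKT"]
    im2,A=polar(p,K,T,.07,195,165);sat=im2[...,2].astype(float)-im2[...,0]
    for rr in(.114,.118,.122,.126):
        s=sat[int((rr-.095)/.00025)-4:][:8].mean(0);x=A[s>s.max()/2];print(n,rr,x.min().round(2),x.max().round(2),((x.min()+x.max())/2).round(2))
E
```

```text
w0 0.114 178.4 184.7 181.55
w0 0.118 178.5 184.65 181.57
w0 0.122 178.6 184.5 181.55
w0 0.126 178.75 184.5 181.62
w3 0.114 179.6 184.65 182.12
w3 0.118 179.65 184.55 182.1
w3 0.122 179.45 184.5 181.97
w3 0.126 179.55 184.35 181.95
```

Lever is at 177.2° and the marker's middle is at 181.55°. I go back down and push the remaining 4.3° or so.

Call:
{"op": "arm_command", "data": {
  "plan": [
    [0,-0.5,0,0.05,0,-0.006,5],
    [4,0,0,0,0,0,5],
    [4,0,0,0,0,0,5],
    [3.5,0,0,0,0,0,5],
    [0,0,0,0,0,0,5]
  ]
}}

```text
time: 15.92
position: [0.4361, -0.0381, 0.1317]
tool_rot: [-0.5, 0.498, 0.507, 0.495]
ft_force: [-0.1, 0.8, 0.6]
grip_width: 0.0496
```

```bash
python3 - <<'E'
from h import *
print(ang(robot.get_obs()["position"]))
rel(at(179,.145,.093),91)
E
```

```text
(np.float64(176.8711110509269), np.float64(0.14930122682137678))
t 15.925 pos [ 0.4361 -0.0381  0.1317] F [-0.1  0.8  0.6] grip 0.0496
shift cm [ 3.87 -0.44 -0.59]
tool z ang 90.8 x [-0.011  0.005 -1.   ]
rotvec [-0.004  0.005 -0.011]
```

Call:
{"op": "arm_command", "data": {
  "plan": [
    [2,-0.2,0,0,0.005,-0.011,5],
    [1.9,-0.2,0,0,0,0,5],
    [0,0,-0.8,-0.05,0,0,5],
    [0,0,-0.6,-0.04,0,0,5],
    [0,0,0,0,0,0,5]
  ]
}}

```text
time: 16.55
position: [0.442, -0.0524, 0.0937]
tool_rot: [0.527, -0.472, -0.525, -0.473]
ft_force: [-0.6, -0.2, 0.3]
grip_width: 0.0497
```

```bash
python3 - <<'E'
from h import *
print(ang(robot.get_obs()["position"]))
rel(at(188.3,.145,.093),98)
E
```

```text
(np.float64(182.4774017048336), np.float64(0.14332406700155043))
t 16.55 pos [ 0.442  -0.0524  0.0937] F [-0.6 -0.2  0.3] grip 0.0497
shift cm [ 0.07  0.19 -1.46]
tool z ang 96.1 x [ 0.002 -0.    -1.   ]
rotvec [-0.033 -0.001  0.002]
```

Call:
{"op": "arm_command", "data": {
  "plan": [
    [0,0.1,-0.5,-0.015,0,0,5],
    [0,0.1,-0.5,-0.015,0,0,5],
    [0,0,0,0,0,0,5]
  ]
}}

```text
time: 16.92
position: [0.4413, -0.0625, 0.0945]
tool_rot: [0.534, -0.464, -0.532, -0.465]
ft_force: [0.1, 0.5, 0.3]
grip_width: 0.05
```

```bash
python3 - <<'E'
from h import *
print(ang(robot.get_obs()["position"]))
rel(at(188.3,.145,.093),98)
E
```

```text
(np.float64(186.45390147585118), np.float64(0.14476947474767138))
t 16.925 pos [ 0.4413 -0.0625  0.0945] F [0.1 0.5 0.3] grip 0.05
shift cm [ 0.15  0.03 -0.47]
tool z ang 97.9 x [ 0.003 -0.    -1.   ]
rotvec [-0.002 -0.     0.003]
```

Call:
{"op": "arm_command", "data": {
  "plan": [
    [0,0,-0.4,0,0,0,5],
    [0,0,0,0,0,0,5]
  ]
}}

```text
time: 17.18
position: [0.4412, -0.0663, 0.0945]
tool_rot: [0.533, -0.464, -0.533, -0.465]
ft_force: [-0.6, -0.4, 0.2]
grip_width: 0.05
```

```bash
python3 - <<'E'
from h import *
print(ang(robot.get_obs()["position"]))
rel(at(188.3,.145,.093),98)
E
```

```text
(np.float64(187.93079154145283), np.float64(0.1454389181103192))
t 17.175 pos [ 0.4412 -0.0663  0.0945] F [-0.6 -0.4  0.2] grip 0.05
shift cm [ 0.15 -0.04 -0.09]
tool z ang 97.9 x [ 0.001  0.001 -1.   ]
rotvec [-0.002  0.     0.001]
```

Within about 0.4° by reckoning. I back off, rise and measure.

Call:
{"op": "arm_command", "data": {
  "plan": [
    [0,0,0.8,0,0,0,5],
    [0,0,0.8,0,0,0,5],
    [-4,0,0,0,0,0,5],
    [-4,0,0,0,0,0,5],
    [-4,0,0,0,0,0,5],
    [-4,0,0,0,0,0,5],
    [0,0,0,0,0,0,5],
    [0,0,0,0,0,0,5]
  ]
}}

```text
time: 18.18
position: [0.4376, -0.0467, 0.2581]
tool_rot: [-0.534, 0.464, 0.534, 0.463]
ft_force: [0.2, 0.4, 0.0]
grip_width: 0.0501
```

```bash
python3 m.py w4 181.5; python3 - <<'E'
from h import *
z=np.load("w4.npz");p,d,K,T=[z[k] for k in"pdKT"]
cv2.imwrite("pics/w4c.png",cv2.resize(p[170:270,200:340],None,fx=5,fy=5,interpolation=cv2.INTER_CUBIC))
E
```

```text
t 18.175 pos [ 0.4376 -0.0467  0.2581] F [0.2 0.4 0. ] grip 0.0501
shift cm [11.81 -0.23 -0.37]
tool z ang 98.1 x [-0.001 -0.    -1.   ]
rotvec [ 0.115  0.    -0.001]
orange [272 206   2  12  13] ang range 183.63007160889916 184.21594643885967 r 0.11125122494221965 0.12459939091224066
line 0.104 [129, 130, 129, 128, 126, 124, 124, 121, 116, 113, 113, 117, 123, 127, 128, 128, 127, 127, 127, 127, 127, 127, 128, 128, 127, 127, 124, 114, 100, 78, 62, 57, 66, 81, 97, 104, 96, 80, 64, 57, 62, 78, 97, 115, 124, 128, 127, 128, 128, 128, 128, 127, 123, 115, 107, 100, 99, 101, 108, 117, 123, 127, 127, 128, 127, 127, 128, 129, 128, 128, 127, 128, 128, 127, 124]
line 0.11 [121, 126, 128, 127, 128, 128, 128, 128, 128, 128, 128, 129, 129, 128, 128, 128, 127, 125, 123, 121, 115, 113, 117, 121, 125, 127, 128, 117, 98, 83, 66, 58, 63, 81, 99, 105, 100, 81, 64, 58, 68, 86, 99, 104, 105, 112, 119, 124, 128, 128, 126, 127, 128, 127, 129, 129, 127, 128, 129, 129, 127, 126, 128, 128, 127, 125, 119, 112, 110, 115, 122, 125, 126, 128, 127]
line 0.118 [119, 124, 127, 128, 127, 126, 126, 125, 124, 121, 122, 1
[... 602 characters left out ...]
0, 130, 129, 128, 121, 103, 88, 95, 114, 124, 128, 130, 129]
[195.0, 194.6, 194.2, 193.8, 193.4, 193.0, 192.6, 192.2, 191.8, 191.4, 191.0, 190.6, 190.2, 189.8, 189.4, 189.0, 188.6, 188.2, 187.8, 187.4, 187.0, 186.6, 186.2, 185.8, 185.4, 185.0, 184.6, 184.2, 183.8, 183.4, 183.0, 182.6, 182.2, 181.8, 181.4, 181.0, 180.6, 180.2, 179.8, 179.4, 179.0, 178.6, 178.2, 177.8, 177.4, 177.0, 176.6, 176.2, 175.8, 175.4, 175.0, 174.6, 174.2, 173.8, 173.4, 173.0, 172.6, 172.2, 171.8, 171.4, 171.0, 170.6, 170.2, 169.8, 169.4, 169.0, 168.6, 168.2, 167.8, 167.4, 167.0, 166.6, 166.2, 165.8, 165.4]
or 0.114 183.3 184.4 183.85
or 0.118 183.3 184.3 183.8
or 0.122 183.25 184.25 183.75
or 0.126 183.15 184.1 183.62
```

View pics/w4c.png

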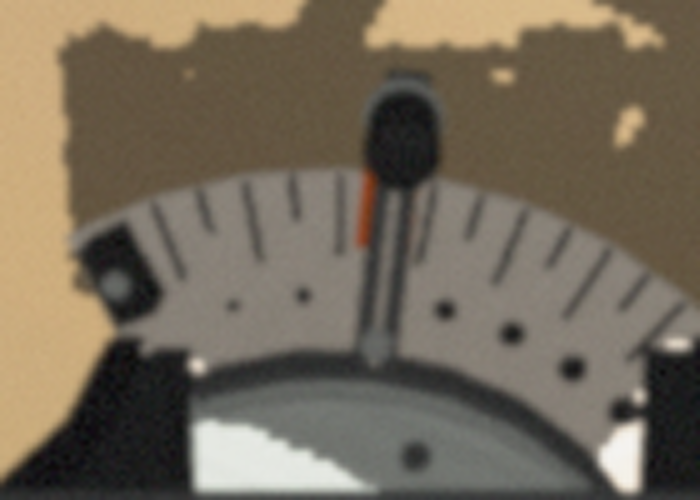

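The white line is at 181.05° and the marker's middle at 181.55°. The crop shows more orange on the left of the arm, at (368,210). Twice the lever came to rest 6.85° short of the TCP angle, so I nudge the TCP to 188.4°.

Call:
{"op": "arm_command", "data": {
  "plan": [
    [0,-0.2,-0.2,0,0,0,5],
    [4,0,0,0,0,0,5],
    [4,0,0,0,0,0,5],
    [3.5,0,0,0,0,0,5],
    [2.5,0,0,0,0,0,5],
    [2,0,0,0,0,0,5],
    [0,0,0,0,0,0,5]
  ]
}}

```text
time: 19.1
position: [0.4376, -0.0482, 0.0872]
tool_rot: [-0.53, 0.465, 0.538, 0.462]
ft_force: [0.2, 0.3, 0.2]
grip_width: 0.0501
```

```bash
cat > s2.py <<'E'
from h import *
print(ang(robot.get_obs()["position"]))
rel(at(188.4,.145,.0935),98.2)
E
python3 s2.py
```

```text
(np.float64(180.76325195711294), np.float64(0.14758397589783462))
t 19.1 pos [ 0.4376 -0.0482  0.0872] F [0.2 0.3 0.2] grip 0.0501
shift cm [-0.64 -0.13 -1.96]
tool z ang 98.0 x [-0.011  0.004 -1.   ]
rotvec [-0.003  0.005 -0.011]
```

Call:
{"op": "arm_command", "data": {
  "plan": [
    [-0.6,-0.1,-0.6,0,0.005,-0.011,5],
    [0,0,-0.6,0,0,0,5],
    [0,0,-0.3,0,0,0,5],
    [0,0,0,0,0,0,5]
  ]
}}

```text
time: 19.6
position: [0.4425, -0.0648, 0.0954]
tool_rot: [0.535, -0.463, -0.532, -0.465]
ft_force: [-0.4, 0.7, -0.8]
grip_width: 0.0499
```

```bash
python3 s2.py
```

```text
(np.float64(187.42752842331046), np.float64(0.14393595714562565))
t 19.6 pos [ 0.4425 -0.0648  0.0954] F [-0.4  0.7 -0.8] grip 0.0499
shift cm [ 0.19  0.11 -0.24]
tool z ang 98.0 x [ 0.005 -0.002 -1.   ]
rotvec [-0.003 -0.002  0.005]
```

Call:
{"op": "arm_command", "data": {
  "plan": [
    [0.1,0.1,-0.24,0,0,0.004,5],
    [0,0,0,0,0,0,5]
  ]
}}

```text
time: 19.85
position: [0.4418, -0.0672, 0.0948]
tool_rot: [0.534, -0.464, -0.533, -0.464]
ft_force: [0.9, -0.5, 0.3]
grip_width: 0.0499
```

```bash
python3 s2.py
```

```text
(np.float64(188.3357953103372), np.float64(0.1448876244919723))
t 19.85 pos [ 0.4418 -0.0672  0.0948] F [ 0.9 -0.5  0.3] grip 0.0499
shift cm [ 0.13  0.01 -0.02]
tool z ang 98.0 x [ 0.001 -0.002 -1.   ]
rotvec [-0.004 -0.002  0.001]
```

Call:
{"op": "arm_command", "data": {
  "plan": [
    [0,0,0.8,0,0,0,5],
    [0,0,0.8,0,0,0,5],
    [-4,0,0,0,0,0,5],
    [-4,0,0,0,0,0,5],
    [-4,0,0,0,0,0,5],
    [-4,0,0,0,0,0,5],
    [0,0,0,0,0,0,5],
    [0,0,0,0,0,0,5]
  ]
}}

```text
time: 20.85
position: [0.4366, -0.0458, 0.2573]
tool_rot: [-0.533, 0.464, 0.536, 0.462]
ft_force: [0.4, -0.1, -0.3]
grip_width: 0.0497
```

```bash
python3 m.py w5 181.5 | grep -v "^line 0.1[01]\|^or "; python3 - <<'E'
from h import *
z=np.load("w5.npz");p,d,K,T=[z[k] for k in"pdKT"]
cv2.imwrite("pics/w5c.png",cv2.resize(p[170:270,200:340],None,fx=5,fy=5,interpolation=cv2.INTER_CUBIC))
im,A=polar(p,K,T,.082,183.5,179);g=im.mean(2)[80:116]
for s in (g[:12],g[12:24],g[24:]): 
    w=s.mean(0);w=np.clip(w-70,0,None);print("line",(w*A).sum()/w.sum())
t=np.load("top0.npz");q,d,K,T=cam("top")
df=cv2.absdiff(q,t["p"]).max(2);
for n,b in(("bar",(165,255,200,250)),("tub",(205,250,380,425)),("tool",(255,330,395,435))): print(n,(df[b[0]:b[1],b[2]:b[3]]>40).sum())
cv2.imwrite("pics/top1.png",q)
E
```

```text
t 20.85 pos [ 0.4366 -0.0458  0.2573] F [ 0.4 -0.1 -0.3] grip 0.0497
shift cm [11.73 -0.36 -0.47]
tool z ang 98.2 x [-0.005  0.    -1.   ]
rotvec [ 0.117  0.001 -0.005]
line 181.41915334215932
line 181.41608557319412
line 181.3985832370772
bar 0
tub 0
tool 145Traceback (most recent call last):
  File "m.py", line 5, in <module>
    s,c,px=orange(p,K,T);r=np.array([ang(q) for q in ray(px,.07,K,T)]);print("orange",s,"ang range",r[:,0].min(),r[:,0].max(),"r",r[:,1].min(),r[:,1].max())
           ~~~~~~^^^^^^^
  File "h.py", line 33, in orange
    n,l,s,c=cv2.connectedComponentsWithStats(m);i=1+np.argmax(s[1:,4]);return s[i],c[i],np.argwhere(l==i)[:,::-1]
                                                    ~~~~~~~~~^^^^^^^^^
    return _wrapfunc(a, 'argmax', axis=axis, out=out, **kwds)
    return bound(*args, **kwds)
ValueError: attempt to get argmax of an empty sequence
```

View pics/w5c.png

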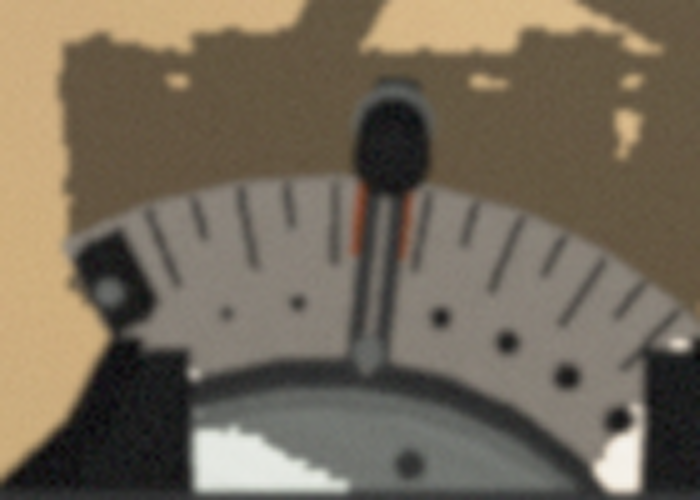

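The crop shows equal orange strips on both sides of the arm, at (360,220) and (406,225). The line is at 181.41° against 181.55° for the marker. I move clear, then use the scene camera to check whether the deburring tool's top-view difference is only the arm's shadow.

Call:
{"op": "arm_command", "data": {
  "plan": [
    [-4,0,0,0,0,0,5],
    [-3,0,0,0,0,0,5],
    [0,0,0,0,0,0,5],
    [0,0,0,0,0,0,5]
  ]
}}

```text
time: 21.45
position: [0.4341, -0.0449, 0.3221]
tool_rot: [-0.528, 0.466, 0.541, 0.46]
ft_force: [-0.3, 0.4, -1.2]
grip_width: 0.0501
```

```bash
python3 - <<'E'
from h import *
for n,b in(("top",(255,330,395,435)),("scene",(190,240,135,170))):
    a=np.load(n+"0.npz")["p"];q=cam(n)[0]
    for p in(a,q):
        h=cv2.cvtColor(p,cv2.COLOR_BGR2HSV)[b[0]:b[1],b[2]:b[3]];m=(h[...,0]>105)&(h[...,0]<130)&(h[...,1]>150);print(n,m.sum(),np.argwhere(m).mean(0))
o=robot.get_obs();print(o["time"],o["ft_force"],np.abs(o["joint_velocities"]).max())
print(workorder.hand_in())
E
```

```text
top 369 [51.0298103  14.91327913]
top 179 [41.04469274 19.98882682]
scene 210 [18.05714286 19.37142857]
scene 208 [17.9375 19.4375]
21.55 [ 0.19432408 -0.49280112  0.49231435] 0.006711635537109576
the job is handed in; nothing more can be done
None
```

The lever was pushed to the fully open stop, then back to the orange marker. The gripper was lifted clear and the job handed in at 21.55 s.

- **Open stop:** the lever stopped against it at about 10 N. The white line then read 116.1°, the same as the scale's zero.
- **Final setting:** after two short corrective nudges the white line stands at 181.41° and the marker's middle at about 181.55°. The close-up shows equal orange on both sides of the arm. I took no further measurement of the lever after the final rise.
- **Pushing:** the fingers stayed 5 cm apart round the knob, so it was never pinched. Forces read between moves were about 2 to 4 N in the sweeps, with the 10 N at the stop the highest.
- **Other objects:** the bar and tub show no change in the top view. The deburring tool did differ there, where I believe the arm or its shadow covers part of it. The scene camera shows the tool unmoved (within 0.2 px).
- **Failed check:** one measuring script stopped with an error because its strict orange mask found no pixels once the lever covered the marker. I read the line by other code and judged the marker from the picture.

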